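Sweep stray spacers out of a battery housing's seal channel

TASK

Two loose steel spacers have dropped into the U-shaped seal channel of the open battery housing. Take the blunt stylus from the middle of the tool stand, put its tip down in the channel at the closed end, behind both spacers, and guide it gently and slowly (about 5 cm a second at most whenever it is down in the channel) along the whole channel, round the nose and up to the other end, so that it sweeps both spacers into the square pocket there; use only the stylus on the spacers. Then hang the stylus upright in its hole again with the collar resting on the stand, and leave the bottle, cell pack, meter and tray where they are.

Things in the scene. Friction and masses are not known exactly. Their poses are not given: they have to be found in the camera images.
- housing: Black half shell, grey channel walls, of an e-bike battery, fixed, at any heading; origin on the bench, z up. Own frame, mm: channel 20 wide, 12 deep, floor z=30, rim z=42; centre line from the closed end (-90,-45) in +x to (30,-45), half circle about (30,0) to (30,45), in -x to the pocket's edge (-45,45). Cell stack inside the U (x -40..45, y +-24) up to z=77; end cap (x -135..-101, y +-58) up to z=68.
- chan_start (a point): Point on the channel floor 10 mm from the closed end wall, on the centre line, at (-80,-45) in the housing's frame.
- chan_bend_in (a point): Point on the channel floor's centre line where the first straight goes over into the half circle.
- chan_nose (a point): Point on the channel floor's centre line at the crown of the half circle (radius 45 mm), at (75,0) in the housing's frame.
- chan_bend_out (a point): Point on the channel floor's centre line where the half circle goes over into the second straight.
- chan_mouth (a point): Point on the channel floor's centre line 5 mm before the edge over the pocket, at (-40,45) in the housing's frame.
- pocket (a point): Centre of the pocket's floor: an open square pocket about 50 x 40 mm, its floor 26 mm below the channel floor, its rim level with the channel's rim.
- spacer_a: Solid steel disc 16 mm across and 8 mm thick, 14 g, lying flat on the floor of the channel's first straight, 40 mm or more from the closed end; origin at its centre. Polished: it slides easily on the smooth plastic.
- spacer_b: A second, equal steel disc, lying flat in the channel's second straight (between half circle and pocket); origin at its centre.
- stylus: Blunt stylus, about 60 g, hanging upright in the stand. Origin half-way up the grip of its handle, z up its axis, x and y square to the handle's faces. Grey handle 16 x 16 mm square, from 29 mm below to 35 mm above the origin; under it a round collar 24 mm across, 6 mm thick, then a steel shaft 8 mm across with a ball end.
- stylus_tip (a point): Lowest point of the stylus, 115 mm below its origin on its axis.
- stylus_collar (a point): Centre of the collar's underside, 35 mm below the stylus's origin, 80 mm above the tip.
- stand: Wooden tool stand, fixed, 140 (its x) x 56 (its y) x 110 mm high, origin on the bench under its centre. The stylus hangs in the middle, its handle square to the stand; 48 mm either side of it along the stand's x are two fixed tools with round handles 18 mm across, up to 45 mm above the top, so fingers fit beside the handle only along the stand's y.
- stand_hole (a point): Centre of the stylus's hole (14 mm across) at the top face of the stand, 110 mm above the bench. The top plate is 10 mm thick, open beneath.
- flux_bottle: Bottle 56 mm across, 120 mm high, standing loose; origin under its centre. Bystander.
- cell_pack: Loose silvery cell pack 110 x 60 x 37 mm with a blue band; origin under its centre. Bystander.
- meter: Grey hand meter 50 x 100 x 30 mm lying on the bench; origin under its centre. Bystander.
- screw_tray: Small open grey tray 90 x 70 x 28 mm; origin under its centre. Bystander.
There are look-alikes about, which are no part of the job. What is shaped like the stylus but purple or yellow is not meant.

How it is judged (in metres and radians):
On the way, in this order (a step that is already met when the one before it is completed fails the run):
1. the stylus tip is in the channel at the closed end (within 12 mm of the start point, below the rim) (horizontal distance between stylus_tip and chan_start below 0.012 m and z of stylus_tip in the frame of housing below 0.039 m), for 0.1 s.
2. then the tip is in the channel at the end of the first straight (horizontal distance between stylus_tip and chan_bend_in below 0.012 m and z of stylus_tip in the frame of housing below 0.039 m), for 0.05 s.
3. then the tip is in the channel at the nose (horizontal distance between stylus_tip and chan_nose below 0.012 m and z of stylus_tip in the frame of housing below 0.039 m), for 0.05 s.
4. then the tip is in the channel at the start of the second straight (horizontal distance between stylus_tip and chan_bend_out below 0.012 m and z of stylus_tip in the frame of housing below 0.039 m), for 0.05 s.
5. then the tip is in the channel at the mouth over the pocket (horizontal distance between stylus_tip and chan_mouth below 0.012 m and z of stylus_tip in the frame of housing below 0.039 m), for 0.05 s.
At the end, for the whole second after the job is handed in: Both spacers lie still in the pocket (within 35 mm of its centre, their centres below the channel floor), and the stylus hangs still and upright (within 0.12 rad) in its hole, its collar resting within 8 mm of the hole's centre on the stand's top (horizontal distance between each of spacer_a, spacer_b and pocket below 0.035 m and z of each of spacer_a, spacer_b in the frame of housing below 0.026 m and linear speed of each of spacer_a, spacer_b, stylus below 0.02 m/s and distance between stylus_collar and stand_hole below 0.008 m and angle between stylus's own z axis and vertical below 0.12 rad); the robot touches nothing.
It fails at once if the stylus moves faster than 10 cm/s while its tip is down in the channel (z of stylus_tip in the frame of housing below 0.039 m and horizontal distance between stylus_tip and housing below 0.11 m and linear speed of stylus above 0.1 m/s).
It fails at once if the stylus presses on the housing with more than 25 N (contact force between stylus and housing above 25 N).
It fails at once if the gripper or arm touches a spacer (contact force between any of the fingers, the arm and spacer_a above 0.5 N or contact force between any of the fingers, the arm and spacer_b above 0.5 N).
It fails at once if the bottle, cell pack, meter or tray is moved by more than 15 mm (distance of any of flux_bottle, cell_pack, meter, screw_tray from where it was at the start of the episode above 0.015 m).
It also fails if it takes over 72 s, if anything falls off the work surface, if the arm or the gripper's body presses on something with over 40 N, if the wrist force passes 120 N, or if a joint passes its speed limit or range.

ROBOT

A 7-joint arm with a two-finger parallel gripper is mounted at the origin on the work surface. World frame = base frame: x ahead of the robot, y to its left, z up, the work surface at z = 0. Lengths are in mm, angles in rad, forces in N, time in s.
With the tool pointing down it reaches from about 400 to 875 mm from the base axis. Payload 4.4 kg.
Tool frame: the origin (TCP) lies at the very end of the fingers, on their centre line; the grasp point (between the pads) lies 19 mm behind it; z points along the fingers, y is the line along which they close (so a half turn about z gives the same grasp; the last joint's range is limited). The gripper opens to 85 mm and grips with 20 to 120 N. Pads are 22 mm wide; open, the fingers measure 114 mm over their backs; the gripper's body (76 mm by 85 mm) begins 54 mm behind the grasp point. The pads swing forward as they close: fully open they stand 13 mm farther back than shut.
Start: joints at [1.036, 0.628, 0.038, 1.517, -0.027, 0.996, -0.02], TCP at [293.709, -579.873, 231.313] pointing down, gripper open.
Joint ranges: [-3.06, 3.06], [-0.37, 2.12], [-1.25, 1.32], [0.18, 2.47], [-1.1, 4.24], [0.23, 1.98], [-2.94, 2.94]. Speed limits (rad/s): [2.57, 2.57, 3.14, 3.14, 3.14, 3.14, 3.14].

INTERFACE

Orientations are given as [roll, pitch, yaw] about the fixed x, y, z axes, in that order (R = Rz(yaw) Ry(pitch) Rx(roll)).
In Python, from cell import ctrl gives the robot as it stands.
- The arm moves only by the tool jog_arm, never from a script. Its argument "plan" is a list of rows, each an object of numbers: "tx", "ty", "tz": the shift along the tool's x, y, z as a fraction of full scale; "wx", "wy", "wz": the turn, a rotation vector about the tool's x, y, z as a fraction of full scale; "claw": the closure, from 0 (fully open) to 1 (shut). In form: [{"tx": .., "ty": .., "tz": .., "wx": .., "wy": .., "wz": .., "claw": ..}, ...]. A call has 1 to 12 rows; each row is the pose to reach, as a shift and turn from the pose commanded when the call began, along the tool's axes at that moment; what a row does not reach only later rows make up. Full scale, the value 1, is 300 mm for a shift and 90 degrees for a turn. A row lasts 1/10 s, in which the tool goes at most 50 mm and 8.59 degrees, less where a joint would pass 70% of its speed; a pose out of reach is approached as far as the arm can. A call with a number of a shift or a turn outside -1 to 1 is refused whole. A call with a gripper value outside its range is refused whole. The fingers move at their own pace and stop on an object; the grip force is fixed at half the most. Time passes only in rows, so rows that repeat a pose let the fingers close. It gives the time, the measured TCP pose, the force, the opening and the grip force at its end, in the units of the state.
- ctrl.read_state(): the state, without advancing time (a new reading comes with each control period).
- ctrl.get_image(name): name is "scene" or "top"; returns a dict with "img" (384x512x3 uint8, red, green, blue), "depth" (384x512 float32, mm along the optical axis (not along the pixel's ray), 0 where there is no reading), "fx", "fy", "cx", "cy" (pixels), "position" and "orientation" of the camera in the world. Camera axes: x right, y down, z forward; pixel columns grow to the right and rows downward; lengths in mm; the calibration is good to about 2 mm. A picture is of the moment at which its call begins.
- ctrl.finish_job(): hands the job in; it is judged then, once.
Trained networks look in a picture, given as the dict that the camera call returned (one of the last four; its "shot" number tells which), for a name from the list of things; names that differ only in an ending like _2 or _b are one class to them, and where a whole thing is asked for, a point or a joint stands for the part that bears it (a point fixed in the world has none). Each returns a list of dicts, best first, with "score" (0 to 1); they miss things now and then, are a little off and sometimes report something else, mostly with a low value. They report only what shows in the picture. A call takes as long as a camera call. They do not tell look-alikes from the thing itself.
- ctrl.trace(picture, thing): "pixels" (384x512 bool, what is visible of it) and "extent" ([centre column, centre row, width, height] in pixels, round what is visible of it).
The state is a dict: "clock": time; "qpos": joint angles; "qd": joint speeds; "tau": joint torques, N m; "eef_pos": TCP position; "tool_rot": TCP orientation; "force": force on the tool from outside, world axes, zero at the start; "torque": the same for the moment, N m; "width": finger opening in mm; "gripper_force": force on a finger pad.
Only numpy, scipy, OpenCV 4.12 (cv2) and the standard library are available. Lean on these libraries where they do the work, as an engineer would, in place of code of your own. Each camera call takes 0.05 s, during which the arm holds its last target. There are 200 camera calls.

## Working session

There is one attempt and no reset: what is moved stays moved. The work goes in short steps, Python scripts to look and compute and a tool call to move; the robot and the scene stay as the last step left them, time stands still between calls to the robot, and variables do not carry over. Pictures are saved under pics/ and viewed, at most 15 in all, crops included, and the job is handed in when it is done.

Besides the shell and the picture viewer there is one more tool, called after "Call:" by a JSON object that holds its "name" and its "arguments", one argument or row to a line. jog_arm: Moves the arm, as the interface text tells. Shift numbers are shares of 300 mm and turn numbers shares of 90 degrees, none past 1 either way. Its arguments: {"type":"object","properties":{"plan":{"type":"array"}},"required":["plan"]}

```bash
ls; mkdir -p pics
cat > h.py <<'E'
import numpy as np, cv2
from scipy.spatial.transform import Rotation as R
from cell import ctrl
def Rm(o):
    o=np.array(o,float)
    return R.from_euler('xyz',o).as_matrix() if o.size==3 else o.reshape(3,3)
def pts(p,mask=None):
    d=p['depth']; v,u=np.nonzero((d>0)&(mask if mask is not None else True)); z=d[v,u]
    c=np.c_[(u-p['cx'])/p['fx']*z,(v-p['cy'])/p['fy']*z,z]
    return c@Rm(p['orientation']).T+np.array(p['position']),u,v
def proj(p,w):
    c=(np.atleast_2d(w)-np.array(p['position']))@Rm(p['orientation'])
    return np.c_[c[:,0]/c[:,2]*p['fx']+p['cx'],c[:,1]/c[:,2]*p['fy']+p['cy']]
E
python3 - <<'E'
from h import *
import pickle
ims=[]
for n in('top','scene'):
    p=ctrl.get_image(n); pickle.dump(p,open(n+'.pkl','wb'))
    print(n,p['position'],p['orientation'],p['fx'])
    ims.append(p['img'])
    for t in('housing','stylus','stand','spacer_a','flux_bottle','cell_pack','meter','screw_tray'):
        for r in ctrl.trace(p,t)[:4]:
            w,_,_=pts(p,r['pixels'])
            print(t,round(r['score'],2),np.round(r['extent']),np.round(np.median(w,0)) if len(w) else'',np.round(np.percentile(w,[2,98],axis=0)).tolist() if len(w) else '')
    cv2.imwrite(f'pics/{n}.png',cv2.resize(p['img'][:,:,::-1],(800,600)))
E
```

```text
pics
top [ 496.9503579    20.23926979 1246.29386617] [-3.04433905  0.01108848 -1.58310551] 354.129144399673
housing 0.7 [253. 186.  46.  68.] [625.  22.  38.] [[518.0, -50.0, 4.0], [726.0, 88.0, 78.0]]
stylus 0.59 [130. 205.  15.  10.] [550. 422. 128.] [[540.0, 416.0, 48.0], [560.0, 433.0, 155.0]]
stylus 0.49 [133. 225.  17.   7.] [493. 410. 130.] [[484.0, 407.0, 39.0], [499.0, 425.0, 153.0]]
stylus 0.43 [191. 223.  12.   7.] [497. 220. 122.] [[487.0, 212.0, -1.0], [507.0, 250.0, 155.0]]
stylus 0.41 [159. 217.   9.   4.] [516. 310. 165.] [[507.0, 306.0, 118.0], [526.0, 321.0, 183.0]]
stand 0.75 [166. 218.  36.  46.] [520. 306. 111.] [[450.0, 273.0, 7.0], [587.0, 350.0, 155.0]]
flux_bottle 0.81 [360. 234.  24.  18.] [ 462. -318.   84.] [[436.0, -343.0, 18.0], [487.0, -302.0, 123.0]]
cell_pack 0.75 [178. 162.  23.  34.] [712. 281.  36.] [[656.0, 250.0, 0.0], [768.0, 320.0, 41.0]]
meter 0.83 [265. 139.  31.  15.] [789. -15.  31.] [[766.0, -64.0, 17.0], [815.0, 34.0, 37.0]]
meter 0.52 [159. 218.   8.   6.] [516. 309. 170.] [[510.0, 306.0, 119.0], [523.0, 321.0, 183.0]]
screw_tray 0.61 [3
[... 462 characters left out ...]
02.0, 421.0, 151.0]]
stand 0.65 [371. 205.  37.  80.] [569. 317.  90.] [[461.0, 272.0, 4.0], [590.0, 357.0, 147.0]]
spacer_a 0.19 [247. 217.  78.  68.] [642.  31.  41.] [[522.0, -53.0, 5.0], [738.0, 92.0, 77.0]]
cell_pack 0.8 [340. 270.  41.  49.] [727. 284.  34.] [[660.0, 250.0, -1.0], [767.0, 316.0, 39.0]]
meter 0.8 [209. 256.  48.  34.] [801. -12.  29.] [[770.0, -63.0, 8.0], [817.0, 32.0, 35.0]]
meter 0.54 [340. 269.  42.  48.] [728. 283.  35.] [[661.0, 250.0, 5.0], [767.0, 315.0, 39.0]]
meter 0.49 [128. 204.  28.  35.] [ 697. -305.    7.] [[651.0, -347.0, -1.0], [753.0, -255.0, 29.0]]
screw_tray 0.86 [129. 205.  28.  36.] [ 696. -306.    8.] [[651.0, -347.0, -0.0], [753.0, -255.0, 29.0]]
```

Run:
```python
from h import *
import pickle
t=pickle.load(open('top.pkl','rb'));s=pickle.load(open('scene.pkl','rb'))
a=t['img'][145:235,215:295];b=t['img'][185:250,120:210];c=s['img'][150:260,320:440];d=s['img'][170:270,200:300]
im=np.vstack([np.hstack([cv2.resize(x[:,:,::-1],(400,300),interpolation=cv2.INTER_CUBIC) for x in r]) for r in((a,b),(d,c))])
cv2.imwrite('pics/crops.png',im)
```

```text
(no output)
```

View pics/crops.png

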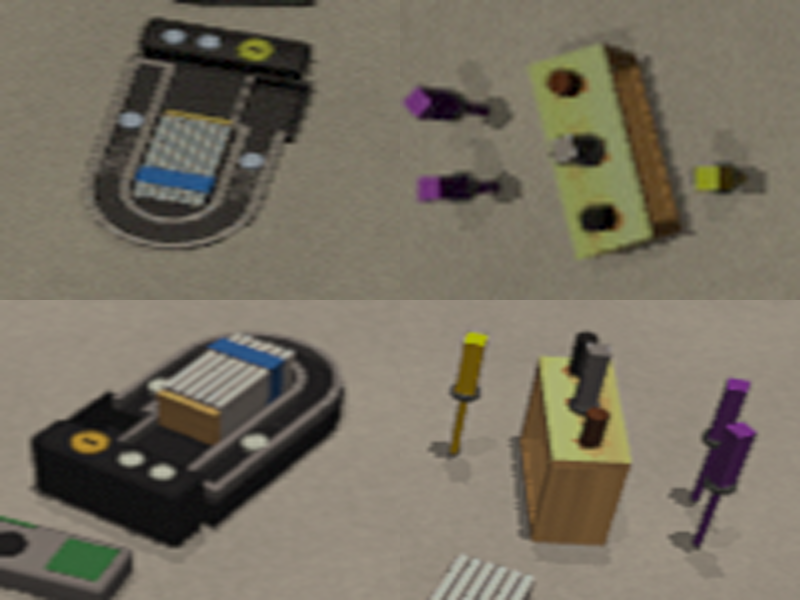

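View pics/scene.png

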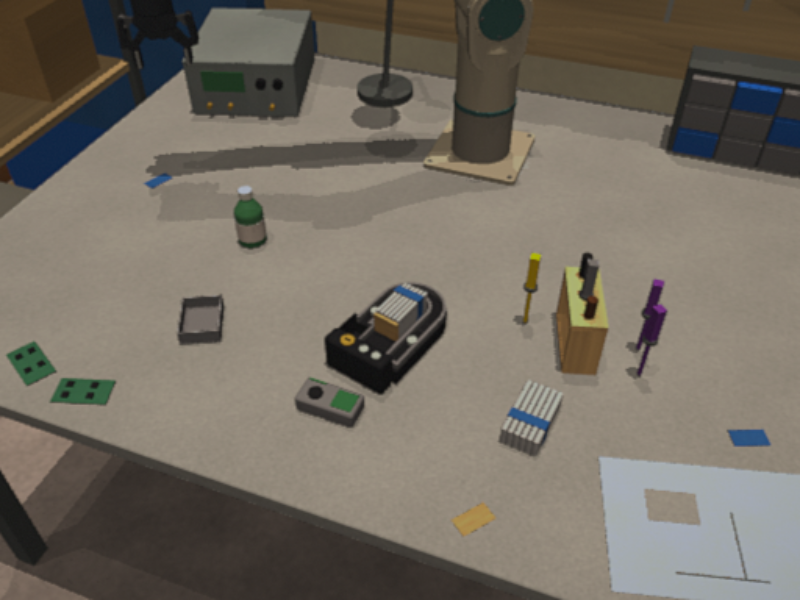

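```bash
cat > fit.py <<'E'
from h import *
import pickle
from scipy.optimize import differential_evolution as DE
def loc(w,x): 
    c,s=np.cos(x[2]),np.sin(x[2]); d=w[:,:2]-x[:2]; return d[:,0]*c+d[:,1]*s,-d[:,0]*s+d[:,1]*c
def cost(x,w):
    X,Y=loc(w,x);z=w[:,2]
    st=(X>-40)&(X<45)&(abs(Y)<24); cap=(X>-135)&(X<-101)&(abs(Y)<58)
    r=np.where(X>30,abs(np.hypot(X-30,Y)-45),abs(abs(Y)-45)); ch=(r<10)&(X>-90)&~((X<-45)&(Y>0))
    po=(abs(X+70)<24)&(abs(Y-45)<19)
    e=np.where(st,np.minimum(abs(z-77),15),0)+np.where(cap,np.minimum(abs(z-68),15),0)+np.where(ch,np.minimum(abs(z-30),10),0)+np.where(po,np.minimum(abs(z-4),10),0)
    e=e+np.where(~st&~cap&(z>60),15,0)+np.where(~st&~cap&~ch&~po&(z<50)&(z>38),0,0)
    return e.sum()-8*(st.sum()+cap.sum()+.5*ch.sum())
if __name__=='__main__':
  for n in('top','scene'):
    p=pickle.load(open(n+'.pkl','rb')); w,u,v=pts(p)
    b=w[(abs(w[:,0]-600)<60)&(abs(w[:,1]-170)<40)]; bz=np.median(b[:,2])
    q=w[(abs(w[:,0]-625)<150)&(abs(w[:,1]-20)<120)&(w[:,2]>-20)]-[0,0,bz]
    r=DE(cost,[(570,680),(-40,80),(2,4.3)],args=(q,),seed=1,popsize=25,maxiter=150,tol=1e-8)
    print(n,'bench',bz,'housing',r.x,r.fun,len(q))
    h=w-[0,0,bz]
    near=np.hypot(h[:,0]-520,h[:,1]-310)<95
    im=p['img'][v,u].astype(int)
    top=near&(abs(h[:,2]-110)<5)
    (c,s,a)=cv2.minAreaRect(h[top][:,:2].astype(np.float32)); print('stand',c,s,a,top.sum())
    hd=(np.hypot(h[:,0]-520,h[:,1]-310)<30)&(h[:,2]>158)
    print('handle',np.median(h[hd],0),h[hd].min(0),h[hd].max(0),hd.sum())
    hd=(np.hypot(h[:,0]-520,h[:,1]-310)<30)&(h[:,2]>174)
    print('handletop',h[hd].mean(0),hd.sum())
E
python3 fit.py
```

```text
top bench 1.4490101235577413 housing [598.04270555  30.26784944   2.88277628] -3397.015648250059 5781
stand (517.0715942382812, 315.40863037109375) (140.46400451660156, 57.25505828857422) 16.040142059326172 615
handle [516.24871018 313.04596653 178.77844073] [507.29026826 305.55858004 161.91221633] [525.41177177 324.26961563 184.92778178] 41
handletop [517.37472394 314.84287558 179.30824254] 32
scene bench -0.5949451279375353 housing [595.01178471  28.17560827   2.87240347] 335.9350188923527 7204
stand (525.2470703125, 284.8453369140625) (143.00228881835938, 117.5647201538086) 15.720056533813477 643
handle [521.17604071 313.63285135 174.26289289] [507.51257948 303.69509472 158.14778424] [527.23030838 322.66233832 185.18279982] 89
handletop [517.99666761 313.53125863 179.78145391] 45
```

Run:
```python
from h import *
import pickle
def H(x,l): 
    c,s=np.cos(x[2]),np.sin(x[2]); l=np.array(l,float); return np.c_[x[0]+l[:,0]*c-l[:,1]*s,x[1]+l[:,0]*s+l[:,1]*c,l[:,2]]
x=[596.5,29.2,2.878]
cl=[(i,-45,30) for i in range(-90,31,5)]+[(30+45*np.sin(a),-45*np.cos(a),30) for a in np.linspace(0,np.pi,30)]+[(i,45,30) for i in range(30,-46,-5)]
rings=[cl,[(-40,-24,77),(45,-24,77),(45,24,77),(-40,24,77),(-40,-24,77)],[(-135,-58,68),(-101,-58,68),(-101,58,68),(-135,58,68),(-135,-58,68)]]
o=[]
for n,bz,(r0,r1,c0,c1) in(('top',1.45,(145,235,205,305)),('scene',-.6,(165,265,190,301))):
    p=pickle.load(open(n+'.pkl','rb')); im=p['img'][:,:,::-1][r0:r1,c0:c1]; k=400/(c1-c0)
    im=cv2.resize(im,None,fx=k,fy=k,interpolation=cv2.INTER_CUBIC)
    for r in rings:
        q=proj(p,H(x,r)+[0,0,bz]); q=((q+.5-[c0,r0])*k).astype(np.int32); cv2.polylines(im,[q],False,(0,255,0) if r is cl else (0,0,255),1)
    o.append(im[:360])
cv2.imwrite('pics/ov.png',np.hstack(o))
print(H(x,[(-80,-45,30),(30,-45,30),(75,0,30),(30,45,30),(-40,45,30),(-70,45,4)]).round(1))
s=ctrl.read_state(); print(s); print(Rm(s['tool_rot']).round(4))
```

```text
[[685.5  51.8  30. ]
 [579.3  80.5  30. ]
 [524.1  48.7  30. ]
 [555.8  -6.4  30. ]
 [623.4 -24.7  30. ]
 [652.4 -32.5   4. ]]
{'clock': 0.9, 'qpos': array([ 1.03624442,  0.62837594,  0.0385045 ,  1.51743194, -0.02698889,
        0.99630912, -0.01999144]), 'qd': array([ 0.00205608, -0.0002495 , -0.00067899,  0.00013477, -0.0013705 ,
       -0.00024757, -0.00170278]), 'tau': array([-1.58440589e-04, -5.63256097e+01,  1.22549661e+00, -1.93781769e+01,
        1.08899520e-02,  1.45945360e-03, -9.75059713e-07]), 'eef_pos': array([ 293.66874107, -579.87293521,  231.31887154]), 'tool_rot': array([-3.14158619e+00, -2.48658483e-05,  4.68737141e-01]), 'force': array([ 0.42690986, -0.35675426,  0.84104816]), 'torque': array([ 0.06216147, -0.01001644, -0.02767752]), 'gripper_force': 0.0, 'width': 85.1336111043416}
[[ 0.8921  0.4518  0.    ]
 [ 0.4518 -0.8921  0.    ]
 [ 0.     -0.     -1.    ]]
```

View pics/ov.png

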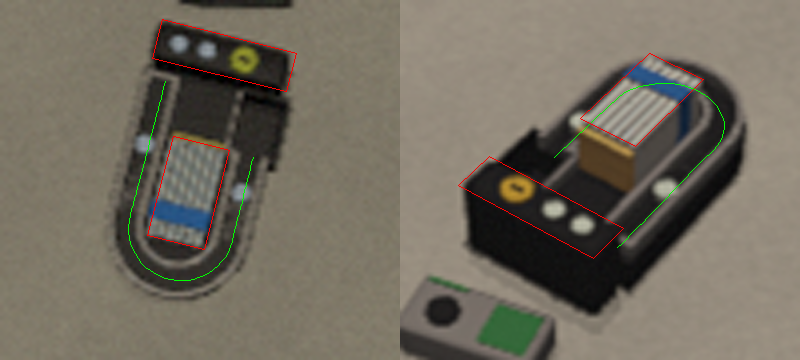

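Run:
```python
from h import *
import pickle
G={'top':[(205+144/4,145+144/4),(205+241/4,145+192/4)],'scene':[(190+577/3.6,165+120/3.6),(190+665/3.6,165+188/3.6)]}
x=[596.5,29.2,2.878]; c,s=np.cos(x[2]),np.sin(x[2])
for n,bz in(('top',1.45),('scene',-.6)):
    p=pickle.load(open(n+'.pkl','rb')); hsv=cv2.cvtColor(p['img'],cv2.COLOR_RGB2GRAY).astype(float)
    for g in G[n]:
        u0,v0=np.round(g).astype(int); a=hsv[v0-5:v0+6,u0-5:u0+6]; w=np.clip(a-.5*(a.max()+np.median(a)),0,None)
        k,lab=cv2.connectedComponents((w>0).astype(np.uint8)); w=w*(lab==lab[5,5]) if lab[5,5] else w
        vv,uu=np.mgrid[-5:6,-5:6]; u=u0+(w*uu).sum()/w.sum(); v=v0+(w*vv).sum()/w.sum()
        d=Rm(p['orientation'])@[(u-p['cx'])/p['fx'],(v-p['cy'])/p['fy'],1]; P=np.array(p['position']); q=P+d*(38+bz-P[2])/d[2]
        e=q[:2]-x[:2]; print(n,(u.round(1),v.round(1)),q.round(1),'local',(e[0]*c+e[1]*s).round(1),(-e[0]*s+e[1]*c).round(1),(w>0).sum())
```

```text
top (np.float64(240.9), np.float64(180.6)) [639.8  66.7  39.5] local -32.0 -47.5 11
top (np.float64(264.9), np.float64(192.8)) [596.6 -15.   39.5] local -11.6 42.7 11
scene (np.float64(351.0), np.float64(195.5)) [479.4 256.5  37.4] local 172.3 -189.0 19
scene (np.float64(379.3), np.float64(218.1)) [536.6 342.6  37.4] local 139.5 -286.9 24
```

Call:
{"name": "jog_arm", "arguments": {
  "plan": [
    {"tz": -0.5,"claw": 0},
    {"tz": -0.5,"claw": 0},
    {"tz": -0.5,"claw": 0},
    {"tz": -0.5,"claw": 0}
  ]
}}

```text
invalid input at $.plan[0]: expected keys tx, ty, tz, wx, wy, wz, claw
```

Run:
```python
from h import *
import pickle
x=[596.5,29.2,2.878]; c,s=np.cos(x[2]),np.sin(x[2])
p=pickle.load(open('scene.pkl','rb')); hsv=p['img'].min(2).astype(float)
for g in [(190+177/3.6,165+120/3.6),(190+265/3.6,165+188/3.6)]:
        u0,v0=np.round(g).astype(int); a=hsv[v0-4:v0+5,u0-5:u0+6]; w=np.clip(a-.5*(a.max()+np.median(a)),0,None)
        vv,uu=np.mgrid[-4:5,-5:6]; u=u0+(w*uu).sum()/w.sum(); v=v0+(w*vv).sum()/w.sum()
        d=Rm(p['orientation'])@[(u-p['cx'])/p['fx'],(v-p['cy'])/p['fy'],1]; P=np.array(p['position']); q=P+d*(38-.6-P[2])/d[2]
        e=q[:2]-x[:2]; print((u.round(1),v.round(1)),q.round(1),'local',(e[0]*c+e[1]*s).round(1),(-e[0]*s+e[1]*c).round(1)); print(w.astype(int))
```

```text
(np.float64(240.9), np.float64(197.4)) [590.1 -16.9  37.4] local -5.8 46.1
[[ 1  0  0  0  0  0  0  0  0  0  0]
 [ 2  0  0  0  0  0  0  0  0  0 26]
 [ 0  0  0  0  0  0  0  0  0 29 29]
 [ 0  0  0  0 23 40 35 29 38 30  5]
 [ 0  0  0  2 38 39 20 20 22  3 19]
 [ 0  0  0  0 22 29  0  0  0  0 29]
 [ 0  0  0  0  0  0  0  0  0  0  0]
 [ 0  0  0  0  0  0  0  0  0  0  0]
 [ 0  0  0  0  0  0  0  0  0  0  0]]
(np.float64(263.3), np.float64(216.9)) [637.   63.7  37.4] local -30.2 -43.9
[[ 0  0  0  0  0  0  0  0  0  0  0]
 [ 0  0  0  0  0  0  0  0  0  0  0]
 [ 0  0  0  0  8 14  0  0  0  0  0]
 [ 0  0 19 37 38 39 39  0  0  0  0]
 [ 0  0 25 39 37 38 39  9  0  0  0]
 [ 0  0  9 32 33 31 27 10  0  0  0]
 [ 0  0  0  0  5  0  0  0  0  0  0]
 [ 0  0  0  0  0  0  0  0  0  0  0]
 [ 0  0  0  0  0  0  0  0  0  0  0]]
```

Call:
{"name": "jog_arm", "arguments": {
  "plan": [
    {"tx": 0.1,"ty": -0.11,"tz": -0.1,"wx": 0,"wy": 0,"wz": 0,"claw": 0},
    {"tx": 0.2,"ty": -0.22,"tz": -0.13,"wx": 0,"wy": 0,"wz": 0,"claw": 0},
    {"tx": 0.67,"ty": -0.77,"tz": -0.13,"wx": 0,"wy": 0,"wz": 0,"claw": 0},
    {"tx": 0.67,"ty": -0.77,"tz": -0.13,"wx": 0,"wy": 0,"wz": 0,"claw": 0},
    {"tx": 0.67,"ty": -0.77,"tz": -0.13,"wx": 0,"wy": 0,"wz": 0,"claw": 0},
    {"tx": 0.67,"ty": -0.77,"tz": -0.13,"wx": 0,"wy": 0,"wz": 0,"claw": 0},
    {"tx": 0.67,"ty": -0.77,"tz": -0.13,"wx": 0,"wy": 0,"wz": 0,"claw": 0}
  ]
}}

```text
clock: 1.6
eef_pos: [369.8, -277.6, 270.6]
tool_rot: [-3.14, -0.002, 0.475]
force: [0.4, 0.6, 0.2]
width: 84.9
gripper_force: 0.0
```

Call:
{"name": "jog_arm", "arguments": {
  "plan": [
    {"tx": 0.67,"ty": -0.77,"tz": 0,"wx": 0,"wy": 0,"wz": 0,"claw": 0},
    {"tx": 0.67,"ty": -0.77,"tz": 0,"wx": 0,"wy": 0,"wz": 0,"claw": 0},
    {"tx": 0.67,"ty": -0.77,"tz": 0,"wx": 0,"wy": 0,"wz": 0,"claw": 0},
    {"tx": 0.67,"ty": -0.77,"tz": 0,"wx": 0,"wy": 0,"wz": 0,"claw": 0},
    {"tx": 0.67,"ty": -0.77,"tz": 0,"wx": 0,"wy": 0,"wz": 0,"claw": 0},
    {"tx": 0.67,"ty": -0.77,"tz": 0,"wx": 0,"wy": 0,"wz": 0,"claw": 0},
    {"tx": 0.67,"ty": -0.77,"tz": 0,"wx": 0,"wy": 0,"wz": 0,"claw": 0}
  ]
}}

```text
clock: 2.3
eef_pos: [445.0, 20.8, 270.8]
tool_rot: [-3.14, -0.004, 0.479]
force: [0.3, 0.8, 0.2]
width: 85.3
gripper_force: 0.0
```

Call:
{"name": "jog_arm", "arguments": {
  "plan": [
    {"tx": 0.67,"ty": -0.77,"tz": 0,"wx": 0,"wy": 0,"wz": 0.12,"claw": 0},
    {"tx": 0.67,"ty": -0.77,"tz": 0,"wx": 0,"wy": 0,"wz": 0.12,"claw": 0},
    {"tx": 0.67,"ty": -0.77,"tz": 0,"wx": 0,"wy": 0,"wz": 0.12,"claw": 0},
    {"tx": 0.67,"ty": -0.77,"tz": 0,"wx": 0,"wy": 0,"wz": 0.12,"claw": 0},
    {"tx": 0.67,"ty": -0.77,"tz": 0,"wx": 0,"wy": 0,"wz": 0.12,"claw": 0},
    {"tx": 0.67,"ty": -0.77,"tz": 0,"wx": 0,"wy": 0,"wz": 0.12,"claw": 0},
    {"tx": 0.67,"ty": -0.77,"tz": 0,"wx": 0,"wy": 0,"wz": 0.12,"claw": 0},
    {"tx": 0.67,"ty": -0.77,"tz": 0,"wx": 0,"wy": 0,"wz": 0.12,"claw": 0}
  ]
}}

```text
clock: 3.1
eef_pos: [518.2, 312.7, 269.7]
tool_rot: [-3.141, 0.0, 0.284]
force: [0.6, -1.0, -0.5]
width: 85.6
gripper_force: 0.0
```

Run:
```python
from h import *
s=ctrl.read_state(); print(s['eef_pos'],s['tool_rot'],s['qpos'])
y=s['tool_rot'][2]
d=np.array([517.4,314.5])-s['eef_pos'][:2]
print('tx,ty mm',d@[np.cos(y),np.sin(y)],d@[np.sin(y),-np.cos(y)])
p=ctrl.get_image('scene')
cv2.imwrite('pics/near.png',cv2.resize(p['img'][120:260,310:450,::-1],(560,560),interpolation=cv2.INTER_CUBIC))
```

```text
[518.23653368 312.71140171 269.70093769] [-3.14099224e+00  4.89907240e-04  2.83658177e-01] [-0.50009481  0.52644748 -0.14067251  1.59747821  0.08172911  1.02371911
 -1.95166313]
tx,ty mm -0.3025300576530686 -1.9512426798488214
```

View pics/near.png

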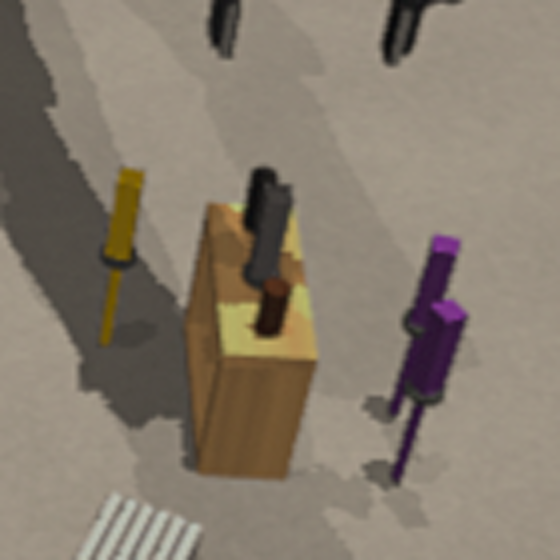

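The grey stylus in the stand (268,235) is the one described. The purple ones (435,285 and 435,345) and the yellow one (122,220) are look-alikes. The open fingers straddle the grey handle along the stand's y.

Call:
{"name": "jog_arm", "arguments": {
  "plan": [
    {"tx": 0,"ty": -0.006,"tz": 0.1,"wx": 0,"wy": 0,"wz": 0,"claw": 0},
    {"tx": 0,"ty": -0.006,"tz": 0.2,"wx": 0,"wy": 0,"wz": 0,"claw": 0},
    {"tx": 0,"ty": -0.006,"tz": 0.3,"wx": 0,"wy": 0,"wz": 0,"claw": 0},
    {"tx": 0,"ty": -0.006,"tz": 0.4,"wx": 0,"wy": 0,"wz": 0,"claw": 0},
    {"tx": 0,"ty": -0.006,"tz": 0.48,"wx": 0,"wy": 0,"wz": 0,"claw": 0},
    {"tx": 0,"ty": -0.006,"tz": 0.48,"wx": 0,"wy": 0,"wz": 0,"claw": 0}
  ]
}}

```text
clock: 3.75
eef_pos: [516.4, 307.7, 123.6]
tool_rot: [3.138, 0.007, 0.277]
force: [-0.0, -0.8, 0.7]
width: 85.4
gripper_force: 0.0
```

Call:
{"name": "jog_arm", "arguments": {
  "plan": [
    {"tx": 0,"ty": 0,"tz": 0,"wx": 0,"wy": 0,"wz": 0,"claw": 1},
    {"tx": 0,"ty": 0,"tz": 0,"wx": 0,"wy": 0,"wz": 0,"claw": 1},
    {"tx": 0,"ty": 0,"tz": 0,"wx": 0,"wy": 0,"wz": 0,"claw": 1},
    {"tx": 0,"ty": 0,"tz": 0,"wx": 0,"wy": 0,"wz": 0,"claw": 1},
    {"tx": 0,"ty": 0,"tz": 0,"wx": 0,"wy": 0,"wz": 0,"claw": 1},
    {"tx": 0,"ty": 0,"tz": 0,"wx": 0,"wy": 0,"wz": 0,"claw": 1},
    {"tx": 0,"ty": 0,"tz": 0,"wx": 0,"wy": 0,"wz": 0,"claw": 1},
    {"tx": 0,"ty": 0,"tz": 0,"wx": 0,"wy": 0,"wz": 0,"claw": 1}
  ]
}}

```text
clock: 4.55
eef_pos: [518.4, 313.0, 127.1]
tool_rot: [-3.141, -0.001, 0.28]
force: [-0.6, 1.0, 6.2]
width: 15.0
gripper_force: 58.5
```

Call:
{"name": "jog_arm", "arguments": {
  "plan": [
    {"tx": 0,"ty": 0,"tz": -0.03,"wx": 0,"wy": 0,"wz": 0,"claw": 1},
    {"tx": 0,"ty": 0,"tz": -0.08,"wx": 0,"wy": 0,"wz": 0,"claw": 1},
    {"tx": 0,"ty": 0,"tz": -0.16,"wx": 0,"wy": 0,"wz": 0,"claw": 1},
    {"tx": 0,"ty": 0,"tz": -0.24,"wx": 0,"wy": 0,"wz": 0,"claw": 1},
    {"tx": 0,"ty": 0,"tz": -0.32,"wx": 0,"wy": 0,"wz": 0,"claw": 1},
    {"tx": 0,"ty": 0,"tz": -0.4,"wx": 0,"wy": 0,"wz": 0,"claw": 1},
    {"tx": 0,"ty": 0,"tz": -0.47,"wx": 0,"wy": 0,"wz": 0,"claw": 1},
    {"tx": 0,"ty": 0,"tz": -0.47,"wx": 0,"wy": 0,"wz": 0,"claw": 1},
    {"tx": 0,"ty": 0,"tz": -0.47,"wx": 0,"wy": 0,"wz": 0,"claw": 1}
  ]
}}

```text
clock: 5.45
eef_pos: [517.9, 312.2, 267.3]
tool_rot: [3.141, 0.0, 0.28]
force: [-0.3, -0.2, -1.5]
width: 15.0
gripper_force: 58.8
```

Run:
```python
from h import *
s=ctrl.read_state(); e=s['eef_pos']; y=s['tool_rot'][2]; print(e,s['tool_rot'],s['width'],s['force'])
H=np.array([596.8,30.2]);a=2.878
for l in [(-80,-45),(30,-45),(75,0),(30,45),(-40,45)]:
    q=H+np.array([l[0]*np.cos(a)-l[1]*np.sin(a),l[0]*np.sin(a)+l[1]*np.cos(a)]); d=q-e[:2]; print(l,q.round(1),(d@[np.cos(y),np.sin(y)]).round(1),(d@[np.sin(y),-np.cos(y)]).round(1))
p=ctrl.get_image('scene')
q=proj(p,[[e[0],e[1],e[2]-96],[e[0],e[1],e[2]+19]]).round(); print(q)
u,v=q[0].astype(int); im=p['img'][v-90:v+50,u-70:u+70,::-1].copy(); im[90,70]=(0,255,0)
cv2.imwrite('pics/held.png',cv2.resize(im,(560,560),interpolation=cv2.INTER_NEAREST))
```

```text
[517.86821687 312.16690062 267.26313053] [3.14122891e+00 1.14840768e-04 2.80187991e-01] 14.997484492881929 [-0.25533328 -0.15281148 -1.5047763 ]
(-80, -45) [685.8  52.8] 89.6 295.7
(30, -45) [579.6  81.5] -4.5 238.8
(75, 0) [524.4  49.7] -66.3 254.0
(30, 45) [556.1  -5.4] -51.1 315.8
(-40, 45) [623.7 -23.7] 8.8 352.0
[[378. 171.]
 [387. 132.]]
```

View pics/held.png

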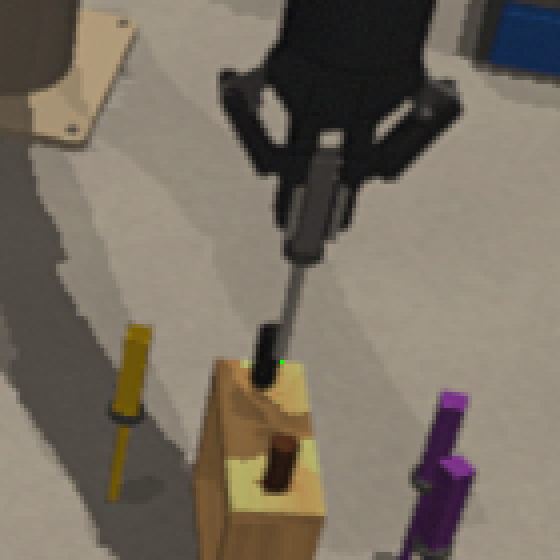

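The stylus hangs straight in the grip, with its tip at the predicted pixel (the green dot at 280,362). Next I move over the closed end and square the tool to the housing.

Call:
{"name": "jog_arm", "arguments": {
  "plan": [
    {"tx": 0.02,"ty": 0.06,"tz": 0,"wx": 0,"wy": 0,"wz": 0.03,"claw": 1},
    {"tx": 0.05,"ty": 0.17,"tz": 0,"wx": 0,"wy": 0,"wz": 0.07,"claw": 1},
    {"tx": 0.09,"ty": 0.3,"tz": 0,"wx": 0,"wy": 0,"wz": 0.12,"claw": 1},
    {"tx": 0.13,"ty": 0.44,"tz": 0,"wx": 0,"wy": 0,"wz": 0.17,"claw": 1},
    {"tx": 0.17,"ty": 0.58,"tz": 0,"wx": 0,"wy": 0,"wz": 0.22,"claw": 1},
    {"tx": 0.21,"ty": 0.71,"tz": 0,"wx": 0,"wy": 0,"wz": 0.26,"claw": 1},
    {"tx": 0.25,"ty": 0.83,"tz": 0,"wx": 0,"wy": 0,"wz": 0.3,"claw": 1},
    {"tx": 0.28,"ty": 0.92,"tz": 0,"wx": 0,"wy": 0,"wz": 0.33,"claw": 1},
    {"tx": 0.3,"ty": 0.986,"tz": 0,"wx": 0,"wy": 0,"wz": 0.346,"claw": 1},
    {"tx": 0.3,"ty": 0.986,"tz": 0,"wx": 0,"wy": 0,"wz": 0.346,"claw": 1},
    {"tx": 0.3,"ty": 0.986,"tz": 0,"wx": 0,"wy": 0,"wz": 0.346,"claw": 1}
  ]
}}

```text
clock: 6.6
eef_pos: [685.8, 51.9, 266.0]
tool_rot: [3.141, 0.002, -0.266]
force: [-0.4, 0.7, -0.9]
width: 15.6
gripper_force: 58.8
```

Call:
{"name": "jog_arm", "arguments": {
  "plan": [
    {"tx": 0,"ty": 0,"tz": 0.05,"wx": 0,"wy": 0,"wz": 0,"claw": 1},
    {"tx": 0,"ty": 0,"tz": 0.13,"wx": 0,"wy": 0,"wz": 0,"claw": 1},
    {"tx": 0,"ty": 0,"tz": 0.2,"wx": 0,"wy": 0,"wz": 0,"claw": 1},
    {"tx": 0,"ty": 0,"tz": 0.26,"wx": 0,"wy": 0,"wz": 0,"claw": 1},
    {"tx": 0,"ty": 0,"tz": 0.31,"wx": 0,"wy": 0,"wz": 0,"claw": 1},
    {"tx": 0,"ty": 0,"tz": 0.34,"wx": 0,"wy": 0,"wz": 0,"claw": 1},
    {"tx": 0,"ty": 0,"tz": 0.36,"wx": 0,"wy": 0,"wz": 0,"claw": 1},
    {"tx": 0,"ty": 0,"tz": 0.36,"wx": 0,"wy": 0,"wz": 0,"claw": 1},
    {"tx": 0,"ty": 0,"tz": 0.36,"wx": 0,"wy": 0,"wz": 0,"claw": 1}
  ]
}}

```text
clock: 7.5
eef_pos: [686.9, 53.3, 160.0]
tool_rot: [-3.141, -0.001, -0.263]
force: [0.4, 1.4, 0.3]
width: 15.3
gripper_force: 58.8
```

Run:
```python
from h import *
s=ctrl.read_state(); e=s['eef_pos']; print(e,s['tool_rot'],s['width'],s['qpos'],s['clock'])
H=np.array([596.8,30.2]);a=2.878
d=e[:2]-H; print('local',d@[np.cos(a),np.sin(a)],d@[-np.sin(a),np.cos(a)])
ims=[]
for n in('top','scene'):
    p=ctrl.get_image(n); q=proj(p,[e[0],e[1],e[2]-96])[0]; u,v=q.round().astype(int)
    k=np.array([[-80,-45,30],[-90,-45,30],[-35,-45,30]],float); K=np.c_[H+k[:,:2]@np.array([[np.cos(a),np.sin(a)],[-np.sin(a),np.cos(a)]]),k[:,2]]
    u0,v0=u-45,v-45; im=cv2.resize(p['img'][v0:v0+90,u0:u0+90,::-1],(400,400),interpolation=cv2.INTER_CUBIC)
    for w,c in((np.array([[e[0],e[1],e[2]-96]]),(0,255,255)),(K,(0,255,0))):
        for t in proj(p,w): cv2.circle(im,tuple(((t+.5-[u0,v0])*400/90).astype(int).tolist()),3,c,-1)
    ims.append(im)
cv2.imwrite('pics/pre.png',np.hstack(ims))
```

```text
[686.85914532  53.28688536 159.99700158] [-3.14110447e+00 -1.12137814e-03 -2.63187734e-01] 15.298254684183187 [-0.12803593  0.75842931  0.01792693  1.46614554 -0.01559546  0.9159343
 -1.93952179] 7.5
local -80.93320901898566 -45.75444905753482
```

View pics/pre.png

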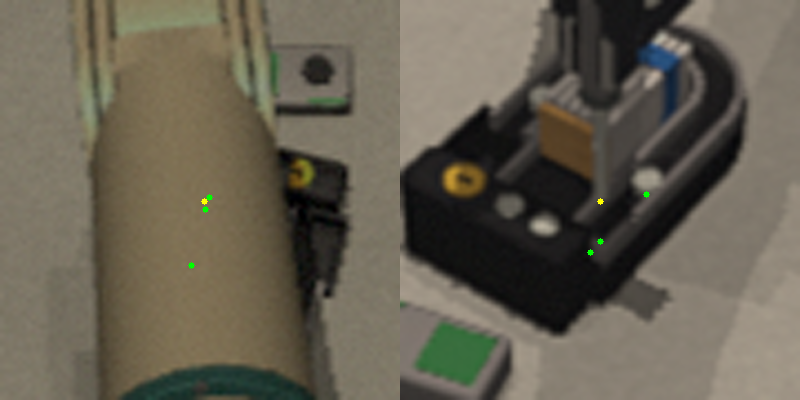

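Call:
{"name": "jog_arm", "arguments": {
  "plan": [
    {"tx": -0.005,"ty": 0,"tz": 0.015,"wx": 0,"wy": 0,"wz": 0,"claw": 1},
    {"tx": -0.005,"ty": 0,"tz": 0.035,"wx": 0,"wy": 0,"wz": 0,"claw": 1},
    {"tx": -0.005,"ty": 0,"tz": 0.055,"wx": 0,"wy": 0,"wz": 0,"claw": 1},
    {"tx": -0.005,"ty": 0,"tz": 0.068,"wx": 0,"wy": 0,"wz": 0,"claw": 1},
    {"tx": -0.005,"ty": 0,"tz": 0.078,"wx": 0,"wy": 0,"wz": 0,"claw": 1},
    {"tx": -0.005,"ty": 0,"tz": 0.086,"wx": 0,"wy": 0,"wz": 0,"claw": 1},
    {"tx": -0.005,"ty": 0,"tz": 0.093,"wx": 0,"wy": 0,"wz": 0,"claw": 1},
    {"tx": -0.005,"ty": 0,"tz": 0.1,"wx": 0,"wy": 0,"wz": 0,"claw": 1},
    {"tx": -0.005,"ty": 0,"tz": 0.1,"wx": 0,"wy": 0,"wz": 0,"claw": 1},
    {"tx": -0.005,"ty": 0,"tz": 0.1,"wx": 0,"wy": 0,"wz": 0,"claw": 1}
  ]
}}

```text
clock: 8.6
eef_pos: [685.0, 53.6, 129.4]
tool_rot: [-3.142, -0.0, -0.263]
force: [-0.4, 0.1, -1.5]
width: 15.0
gripper_force: 58.8
```

```bash
cat > loc.py <<'E'
from h import *
s=ctrl.read_state(); e=s['eef_pos']; H=np.array([596.8,30.2]);a=2.878
d=e[:2]-H; print('local',d@[np.cos(a),np.sin(a)],d@[-np.sin(a),np.cos(a)],'tipz',e[2]-96,s['force'].round(1),s['tool_rot'].round(3),s['clock'])
E
python3 loc.py
python3 - <<'E'
from h import *
p=ctrl.get_image('scene'); cv2.imwrite('pics/in.png',cv2.resize(p['img'][165:265,190:300,::-1],(770,600),interpolation=cv2.INTER_CUBIC))
E
```

```text
local -79.05600932022425 -45.55146838796379 tipz 33.40172458590479 [-0.4  0.1 -1.5] [-3.142 -0.    -0.263] 8.6
```

View pics/in.png

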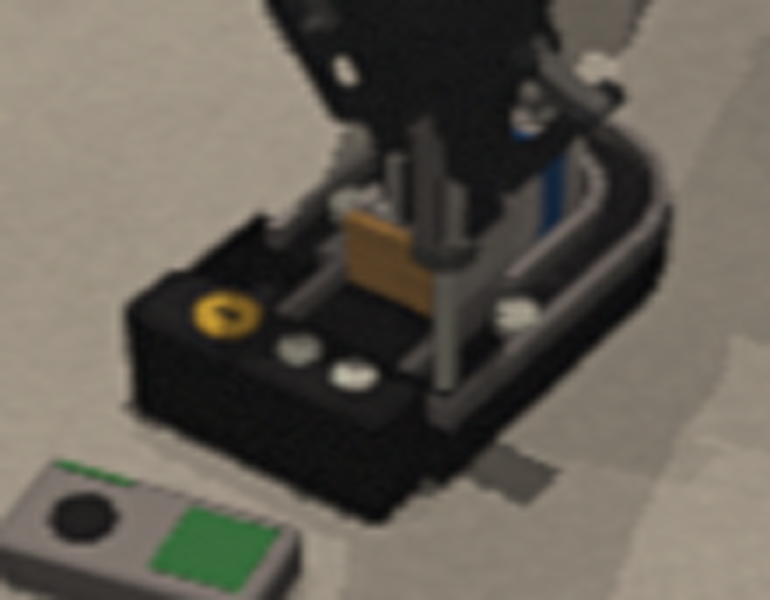

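The tip (445,385) is down in the channel between both walls, behind spacer a (517,315), with no contact force. I'll start the sweep at about 4 cm/s.

Call:
{"name": "jog_arm", "arguments": {
  "plan": [
    {"tx": -0.006,"ty": 0,"tz": 0,"wx": 0,"wy": 0,"wz": 0,"claw": 1},
    {"tx": -0.016,"ty": 0,"tz": 0,"wx": 0,"wy": 0,"wz": 0,"claw": 1},
    {"tx": -0.028,"ty": 0,"tz": 0,"wx": 0,"wy": 0,"wz": 0,"claw": 1},
    {"tx": -0.04,"ty": 0,"tz": 0,"wx": 0,"wy": 0,"wz": 0,"claw": 1},
    {"tx": -0.052,"ty": 0,"tz": 0,"wx": 0,"wy": 0,"wz": 0,"claw": 1},
    {"tx": -0.064,"ty": 0,"tz": 0,"wx": 0,"wy": 0,"wz": 0,"claw": 1},
    {"tx": -0.076,"ty": 0,"tz": 0,"wx": 0,"wy": 0,"wz": 0,"claw": 1},
    {"tx": -0.088,"ty": 0,"tz": 0,"wx": 0,"wy": 0,"wz": 0,"claw": 1},
    {"tx": -0.1,"ty": 0,"tz": 0,"wx": 0,"wy": 0,"wz": 0,"claw": 1},
    {"tx": -0.112,"ty": 0,"tz": 0,"wx": 0,"wy": 0,"wz": 0,"claw": 1},
    {"tx": -0.124,"ty": 0,"tz": 0,"wx": 0,"wy": 0,"wz": 0,"claw": 1},
    {"tx": -0.136,"ty": 0,"tz": 0,"wx": 0,"wy": 0,"wz": 0,"claw": 1}
  ]
}}

```text
clock: 9.85
eef_pos: [645.3, 64.2, 129.4]
tool_rot: [-3.142, -0.0, -0.263]
force: [-0.6, 0.1, -1.1]
width: 15.2
gripper_force: 58.8
```

Call:
{"name": "jog_arm", "arguments": {
  "plan": [
    {"tx": -0.012,"ty": 0,"tz": 0,"wx": 0,"wy": 0,"wz": 0,"claw": 1},
    {"tx": -0.024,"ty": 0,"tz": 0,"wx": 0,"wy": 0,"wz": 0,"claw": 1},
    {"tx": -0.036,"ty": 0,"tz": 0,"wx": 0,"wy": 0,"wz": 0,"claw": 1},
    {"tx": -0.048,"ty": 0,"tz": 0,"wx": 0,"wy": 0,"wz": 0,"claw": 1},
    {"tx": -0.06,"ty": 0,"tz": 0,"wx": 0,"wy": 0,"wz": 0,"claw": 1},
    {"tx": -0.072,"ty": 0,"tz": 0,"wx": 0,"wy": 0,"wz": 0,"claw": 1},
    {"tx": -0.084,"ty": 0,"tz": 0,"wx": 0,"wy": 0,"wz": 0,"claw": 1},
    {"tx": -0.096,"ty": 0,"tz": 0,"wx": 0,"wy": 0,"wz": 0,"claw": 1},
    {"tx": -0.108,"ty": 0,"tz": 0,"wx": 0,"wy": 0,"wz": 0,"claw": 1},
    {"tx": -0.12,"ty": 0,"tz": 0,"wx": 0,"wy": 0,"wz": 0,"claw": 1},
    {"tx": -0.132,"ty": 0,"tz": 0,"wx": 0,"wy": 0,"wz": 0,"claw": 1},
    {"tx": -0.144,"ty": 0,"tz": 0,"wx": 0,"wy": 0,"wz": 0,"claw": 1}
  ]
}}

```text
clock: 11.05
eef_pos: [603.6, 75.5, 129.3]
tool_rot: [-3.142, -0.0, -0.263]
force: [0.4, -0.1, -0.3]
width: 15.4
gripper_force: 58.8
```

```bash
python3 loc.py
python3 - <<'E'
from h import *
p=ctrl.get_image('scene'); cv2.imwrite('pics/mid.png',cv2.resize(p['img'][165:265,190:300,::-1],(770,600),interpolation=cv2.INTER_CUBIC))
E
```

```text
local 5.281838699510506 -45.49081072483184 tipz 33.324493464062414 [ 0.4 -0.1 -0.3] [-3.142 -0.    -0.263] 11.05
```

View pics/mid.png

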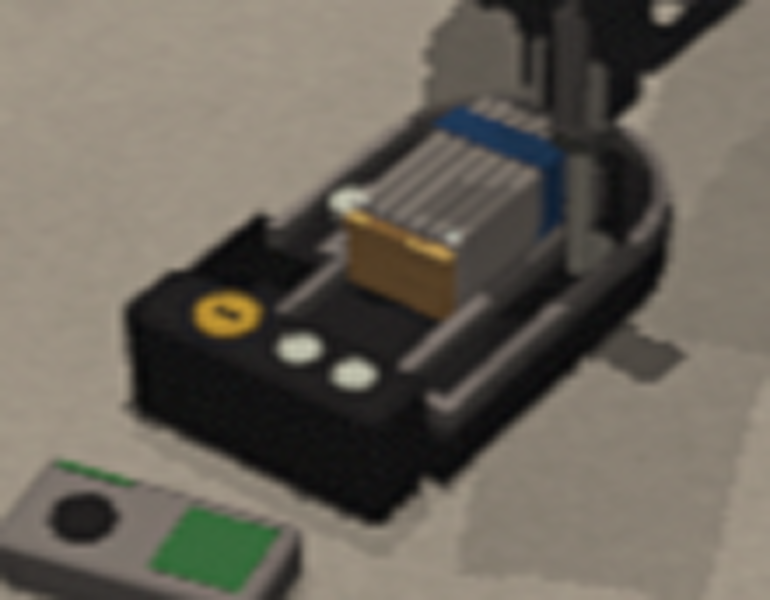

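The spacer (595,250) is being pushed ahead of the tip. Now I'll work out rows for the bend.

Run:
```python
import numpy as np
def P(s):  # path from commanded (5.2,-45)
    if s<24.8: return np.array([5.2+s,-45.])
    s-=24.8
    t=s/45
    if t<np.pi: return np.array([30+45*np.sin(t),-45*np.cos(t)])
    return np.array([30-(s-45*np.pi),45.])
k=0
for c in range(6):
    b=P(3.6*12*c); print(c,[( round(-(P(3.6*(12*c+i))-b)[0]/300,3), round((P(3.6*(12*c+i))-b)[1]/300,3)) for i in range(1,13)],P(3.6*12*(c+1)).round(1))
```

```text
0 [(np.float64(-0.012), np.float64(0.0)), (np.float64(-0.024), np.float64(0.0)), (np.float64(-0.036), np.float64(0.0)), (np.float64(-0.048), np.float64(0.0)), (np.float64(-0.06), np.float64(0.0)), (np.float64(-0.072), np.float64(0.0)), (np.float64(-0.084), np.float64(0.0)), (np.float64(-0.096), np.float64(0.001)), (np.float64(-0.108), np.float64(0.002)), (np.float64(-0.12), np.float64(0.005)), (np.float64(-0.131), np.float64(0.008)), (np.float64(-0.142), np.float64(0.012))] [ 47.9 -41.3]
1 [(np.float64(-0.011), np.float64(0.005)), (np.float64(-0.021), np.float64(0.011)), (np.float64(-0.031), np.float64(0.018)), (np.float64(-0.04), np.float64(0.026)), (np.float64(-0.049), np.float64(0.034)), (np.float64(-0.057), np.float64(0.043)), (np.float64(-0.064), np.float64(0.053)), (np.float64(-0.07), np.float64(0.063)), (np.float64(-0.076), np.float64(0.073)), (np.float64(-0.081), np.float64(0.085)), (np.float64(-0.084), np.float64(0.096)), (np.float64(-0.087), np.float64(0.108))] [74.1 -9. ]
2 [(np.float64(-0.002), np.float64(0.012)), (np.float64(-0.003), np.float64(0.024)), (np.float64(-0.00
[... 1127 characters left out ...]
64(0.084), np.float64(0.0)), (np.float64(0.096), np.float64(0.0)), (np.float64(0.108), np.float64(0.0)), (np.float64(0.12), np.float64(0.0)), (np.float64(0.132), np.float64(0.0)), (np.float64(0.144), np.float64(0.0))] [-19.8  45. ]
5 [(np.float64(0.012), np.float64(0.0)), (np.float64(0.024), np.float64(0.0)), (np.float64(0.036), np.float64(0.0)), (np.float64(0.048), np.float64(0.0)), (np.float64(0.06), np.float64(0.0)), (np.float64(0.072), np.float64(0.0)), (np.float64(0.084), np.float64(0.0)), (np.float64(0.096), np.float64(0.0)), (np.float64(0.108), np.float64(0.0)), (np.float64(0.12), np.float64(0.0)), (np.float64(0.132), np.float64(0.0)), (np.float64(0.144), np.float64(0.0))] [-63.  45.]
```

Call:
{"name": "jog_arm", "arguments": {
  "plan": [
    {"tx": -0.012,"ty": 0,"tz": 0,"wx": 0,"wy": 0,"wz": 0,"claw": 1},
    {"tx": -0.024,"ty": 0,"tz": 0,"wx": 0,"wy": 0,"wz": 0,"claw": 1},
    {"tx": -0.036,"ty": 0,"tz": 0,"wx": 0,"wy": 0,"wz": 0,"claw": 1},
    {"tx": -0.048,"ty": 0,"tz": 0,"wx": 0,"wy": 0,"wz": 0,"claw": 1},
    {"tx": -0.06,"ty": 0,"tz": 0,"wx": 0,"wy": 0,"wz": 0,"claw": 1},
    {"tx": -0.072,"ty": 0,"tz": 0,"wx": 0,"wy": 0,"wz": 0,"claw": 1},
    {"tx": -0.084,"ty": 0,"tz": 0,"wx": 0,"wy": 0,"wz": 0,"claw": 1},
    {"tx": -0.096,"ty": 0.001,"tz": 0,"wx": 0,"wy": 0,"wz": 0,"claw": 1},
    {"tx": -0.108,"ty": 0.002,"tz": 0,"wx": 0,"wy": 0,"wz": 0,"claw": 1},
    {"tx": -0.12,"ty": 0.005,"tz": 0,"wx": 0,"wy": 0,"wz": 0,"claw": 1},
    {"tx": -0.131,"ty": 0.008,"tz": 0,"wx": 0,"wy": 0,"wz": 0,"claw": 1},
    {"tx": -0.142,"ty": 0.012,"tz": 0,"wx": 0,"wy": 0,"wz": 0,"claw": 1}
  ]
}}

```text
clock: 12.3
eef_pos: [561.5, 83.0, 129.4]
tool_rot: [-3.142, -0.0, -0.263]
force: [0.2, -0.3, -1.0]
width: 15.5
gripper_force: 58.8
```

Call:
{"name": "jog_arm", "arguments": {
  "plan": [
    {"tx": -0.011,"ty": 0.005,"tz": 0,"wx": 0,"wy": 0,"wz": 0,"claw": 1},
    {"tx": -0.021,"ty": 0.011,"tz": 0,"wx": 0,"wy": 0,"wz": 0,"claw": 1},
    {"tx": -0.031,"ty": 0.018,"tz": 0,"wx": 0,"wy": 0,"wz": 0,"claw": 1},
    {"tx": -0.04,"ty": 0.026,"tz": 0,"wx": 0,"wy": 0,"wz": 0,"claw": 1},
    {"tx": -0.049,"ty": 0.034,"tz": 0,"wx": 0,"wy": 0,"wz": 0,"claw": 1},
    {"tx": -0.057,"ty": 0.043,"tz": 0,"wx": 0,"wy": 0,"wz": 0,"claw": 1},
    {"tx": -0.064,"ty": 0.053,"tz": 0,"wx": 0,"wy": 0,"wz": 0,"claw": 1},
    {"tx": -0.07,"ty": 0.063,"tz": 0,"wx": 0,"wy": 0,"wz": 0,"claw": 1},
    {"tx": -0.076,"ty": 0.073,"tz": 0,"wx": 0,"wy": 0,"wz": 0,"claw": 1},
    {"tx": -0.081,"ty": 0.085,"tz": 0,"wx": 0,"wy": 0,"wz": 0,"claw": 1},
    {"tx": -0.084,"ty": 0.096,"tz": 0,"wx": 0,"wy": 0,"wz": 0,"claw": 1},
    {"tx": -0.087,"ty": 0.108,"tz": 0,"wx": 0,"wy": 0,"wz": 0,"claw": 1}
  ]
}}

```text
clock: 13.5
eef_pos: [528.0, 58.3, 129.3]
tool_rot: [-3.142, -0.0, -0.263]
force: [-0.4, -0.2, -1.0]
width: 15.3
gripper_force: 58.8
```

```bash
python3 loc.py
```

```text
local 73.69159078315816 -9.173499872502898 tipz 33.327039455917856 [-0.4 -0.2 -1. ] [-3.142 -0.    -0.263] 13.5
```

On track. I'll carry on round the nose.

Call:
{"name": "jog_arm", "arguments": {
  "plan": [
    {"tx": -0.002,"ty": 0.012,"tz": 0,"wx": 0,"wy": 0,"wz": 0,"claw": 1},
    {"tx": -0.003,"ty": 0.024,"tz": 0,"wx": 0,"wy": 0,"wz": 0,"claw": 1},
    {"tx": -0.003,"ty": 0.036,"tz": 0,"wx": 0,"wy": 0,"wz": 0,"claw": 1},
    {"tx": -0.002,"ty": 0.048,"tz": 0,"wx": 0,"wy": 0,"wz": 0,"claw": 1},
    {"tx": 0,"ty": 0.06,"tz": 0,"wx": 0,"wy": 0,"wz": 0,"claw": 1},
    {"tx": 0.003,"ty": 0.071,"tz": 0,"wx": 0,"wy": 0,"wz": 0,"claw": 1},
    {"tx": 0.006,"ty": 0.083,"tz": 0,"wx": 0,"wy": 0,"wz": 0,"claw": 1},
    {"tx": 0.011,"ty": 0.094,"tz": 0,"wx": 0,"wy": 0,"wz": 0,"claw": 1},
    {"tx": 0.017,"ty": 0.104,"tz": 0,"wx": 0,"wy": 0,"wz": 0,"claw": 1},
    {"tx": 0.023,"ty": 0.115,"tz": 0,"wx": 0,"wy": 0,"wz": 0,"claw": 1},
    {"tx": 0.03,"ty": 0.124,"tz": 0,"wx": 0,"wy": 0,"wz": 0,"claw": 1},
    {"tx": 0.038,"ty": 0.133,"tz": 0,"wx": 0,"wy": 0,"wz": 0,"claw": 1}
  ]
}}

```text
clock: 14.7
eef_pos: [528.9, 16.8, 129.3]
tool_rot: [-3.142, -0.0, -0.263]
force: [0.1, 0.1, -0.5]
width: 15.2
gripper_force: 58.8
```

Call:
{"name": "jog_arm", "arguments": {
  "plan": [
    {"tx": 0.009,"ty": 0.008,"tz": 0,"wx": 0,"wy": 0,"wz": 0,"claw": 1},
    {"tx": 0.018,"ty": 0.016,"tz": 0,"wx": 0,"wy": 0,"wz": 0,"claw": 1},
    {"tx": 0.028,"ty": 0.023,"tz": 0,"wx": 0,"wy": 0,"wz": 0,"claw": 1},
    {"tx": 0.038,"ty": 0.029,"tz": 0,"wx": 0,"wy": 0,"wz": 0,"claw": 1},
    {"tx": 0.049,"ty": 0.034,"tz": 0,"wx": 0,"wy": 0,"wz": 0,"claw": 1},
    {"tx": 0.06,"ty": 0.039,"tz": 0,"wx": 0,"wy": 0,"wz": 0,"claw": 1},
    {"tx": 0.071,"ty": 0.042,"tz": 0,"wx": 0,"wy": 0,"wz": 0,"claw": 1},
    {"tx": 0.083,"ty": 0.045,"tz": 0,"wx": 0,"wy": 0,"wz": 0,"claw": 1},
    {"tx": 0.095,"ty": 0.046,"tz": 0,"wx": 0,"wy": 0,"wz": 0,"claw": 1},
    {"tx": 0.107,"ty": 0.047,"tz": 0,"wx": 0,"wy": 0,"wz": 0,"claw": 1},
    {"tx": 0.119,"ty": 0.047,"tz": 0,"wx": 0,"wy": 0,"wz": 0,"claw": 1},
    {"tx": 0.131,"ty": 0.047,"tz": 0,"wx": 0,"wy": 0,"wz": 0,"claw": 1}
  ]
}}

```text
clock: 15.9
eef_pos: [563.3, -6.8, 129.3]
tool_rot: [-3.142, 0.0, -0.263]
force: [0.0, -0.0, -0.7]
width: 15.0
gripper_force: 58.8
```

```bash
python3 loc.py
python3 - <<'E'
from h import *
p=ctrl.get_image('scene'); q=ctrl.get_image('top')
cv2.imwrite('pics/out.png',np.hstack([cv2.resize(p['img'][165:265,190:300,::-1],(400,364),interpolation=cv2.INTER_CUBIC),cv2.resize(q['img'][145:235,205:305,::-1],(400,364),interpolation=cv2.INTER_CUBIC)]))
E
```

```text
local 22.662367599182478 44.48584293288605 tipz 33.29667591846649 [ 0.  -0.  -0.7] [-3.142  0.    -0.263] 15.9
```

View pics/out.png

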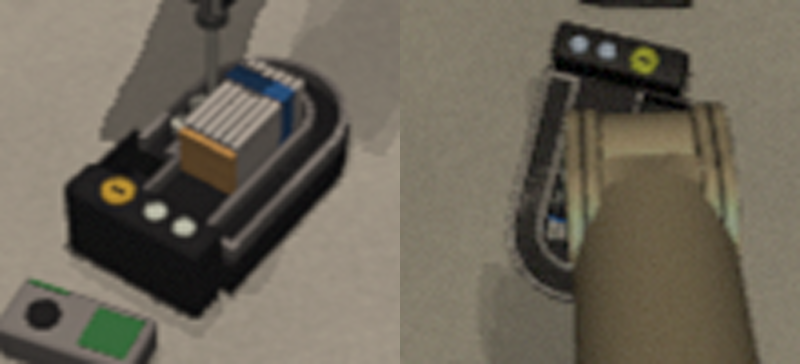

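Both spacers are ahead of the tip: b at (177,122), and a just beside the tip at (195,102). The nose and the first straight are empty. Now the second straight.

Call:
{"name": "jog_arm", "arguments": {
  "plan": [
    {"tx": 0.012,"ty": 0.001,"tz": 0,"wx": 0,"wy": 0,"wz": 0,"claw": 1},
    {"tx": 0.024,"ty": 0.001,"tz": 0,"wx": 0,"wy": 0,"wz": 0,"claw": 1},
    {"tx": 0.036,"ty": 0.001,"tz": 0,"wx": 0,"wy": 0,"wz": 0,"claw": 1},
    {"tx": 0.048,"ty": 0.001,"tz": 0,"wx": 0,"wy": 0,"wz": 0,"claw": 1},
    {"tx": 0.06,"ty": 0.001,"tz": 0,"wx": 0,"wy": 0,"wz": 0,"claw": 1},
    {"tx": 0.072,"ty": 0.001,"tz": 0,"wx": 0,"wy": 0,"wz": 0,"claw": 1},
    {"tx": 0.084,"ty": 0.001,"tz": 0,"wx": 0,"wy": 0,"wz": 0,"claw": 1},
    {"tx": 0.096,"ty": 0.001,"tz": 0,"wx": 0,"wy": 0,"wz": 0,"claw": 1},
    {"tx": 0.108,"ty": 0.001,"tz": 0,"wx": 0,"wy": 0,"wz": 0,"claw": 1},
    {"tx": 0.12,"ty": 0.001,"tz": 0,"wx": 0,"wy": 0,"wz": 0,"claw": 1},
    {"tx": 0.132,"ty": 0.001,"tz": 0,"wx": 0,"wy": 0,"wz": 0,"claw": 1},
    {"tx": 0.144,"ty": 0.001,"tz": 0,"wx": 0,"wy": 0,"wz": 0,"claw": 1}
  ]
}}

```text
clock: 17.2
eef_pos: [604.9, -18.4, 129.3]
tool_rot: [3.142, 0.0, -0.263]
force: [0.8, 0.2, -0.8]
width: 15.6
gripper_force: 58.8
```

Call:
{"name": "jog_arm", "arguments": {
  "plan": [
    {"tx": 0.012,"ty": 0,"tz": 0,"wx": 0,"wy": 0,"wz": 0,"claw": 1},
    {"tx": 0.024,"ty": 0,"tz": 0,"wx": 0,"wy": 0,"wz": 0,"claw": 1},
    {"tx": 0.036,"ty": 0,"tz": 0,"wx": 0,"wy": 0,"wz": 0,"claw": 1},
    {"tx": 0.048,"ty": 0,"tz": 0,"wx": 0,"wy": 0,"wz": 0,"claw": 1},
    {"tx": 0.058,"ty": 0,"tz": 0,"wx": 0,"wy": 0,"wz": 0,"claw": 1},
    {"tx": 0.066,"ty": 0,"tz": 0,"wx": 0,"wy": 0,"wz": 0,"claw": 1},
    {"tx": 0.074,"ty": 0,"tz": 0,"wx": 0,"wy": 0,"wz": 0,"claw": 1},
    {"tx": 0.082,"ty": 0,"tz": 0,"wx": 0,"wy": 0,"wz": 0,"claw": 1},
    {"tx": 0.09,"ty": 0,"tz": 0,"wx": 0,"wy": 0,"wz": 0,"claw": 1},
    {"tx": 0.1,"ty": 0,"tz": 0,"wx": 0,"wy": 0,"wz": 0,"claw": 1},
    {"tx": 0.1,"ty": 0,"tz": 0,"wx": 0,"wy": 0,"wz": 0,"claw": 1}
  ]
}}

```text
clock: 18.3
eef_pos: [634.1, -26.3, 129.3]
tool_rot: [-3.142, -0.001, -0.263]
force: [-0.5, -0.7, -0.7]
width: 15.1
gripper_force: 58.8
```

```bash
python3 loc.py
```

```text
local -50.744170612434395 44.82064772111994 tipz 33.331849763072654 [-0.5 -0.7 -0.7] [-3.142e+00 -1.000e-03 -2.630e-01] 18.3
```

Call:
{"name": "jog_arm", "arguments": {
  "plan": [
    {"tx": 0,"ty": 0,"tz": -0.01,"wx": 0,"wy": 0,"wz": 0,"claw": 1},
    {"tx": 0,"ty": 0,"tz": -0.022,"wx": 0,"wy": 0,"wz": 0,"claw": 1},
    {"tx": 0,"ty": 0,"tz": -0.035,"wx": 0,"wy": 0,"wz": 0,"claw": 1},
    {"tx": 0,"ty": 0,"tz": -0.05,"wx": 0,"wy": 0,"wz": 0,"claw": 1},
    {"tx": 0,"ty": 0,"tz": -0.08,"wx": 0,"wy": 0,"wz": 0,"claw": 1},
    {"tx": 0,"ty": 0,"tz": -0.14,"wx": 0,"wy": 0,"wz": 0,"claw": 1},
    {"tx": 0,"ty": 0,"tz": -0.22,"wx": 0,"wy": 0,"wz": 0,"claw": 1},
    {"tx": 0,"ty": 0,"tz": -0.3,"wx": 0,"wy": 0,"wz": 0,"claw": 1},
    {"tx": 0,"ty": 0,"tz": -0.38,"wx": 0,"wy": 0,"wz": 0,"claw": 1},
    {"tx": 0,"ty": 0,"tz": -0.44,"wx": 0,"wy": 0,"wz": 0,"claw": 1},
    {"tx": 0,"ty": 0,"tz": -0.47,"wx": 0,"wy": 0,"wz": 0,"claw": 1},
    {"tx": 0,"ty": 0,"tz": -0.47,"wx": 0,"wy": 0,"wz": 0,"claw": 1}
  ]
}}

```text
clock: 19.5
eef_pos: [634.4, -26.2, 272.0]
tool_rot: [-3.141, -0.003, -0.263]
force: [0.4, -0.8, -1.5]
width: 15.0
gripper_force: 58.8
```

Run:
```python
from h import *
s=ctrl.read_state();e=s['eef_pos'];y=s['tool_rot'][2];d=np.array([517.9,312.2])-e[:2]
print(e,s['tool_rot'],d,d@[np.cos(y),np.sin(y)],d@[np.sin(y),-np.cos(y)])
p=ctrl.get_image('scene'); cv2.imwrite('pics/pk.png',cv2.resize(p['img'][165:265,190:300,::-1],(770,600),interpolation=cv2.INTER_CUBIC))
```

```text
[634.35794317 -26.17686941 272.01058057] [-3.14082310e+00 -2.94567110e-03 -2.63264089e-01] [-116.45794317  338.37686941] -200.5024831305083 -296.41206543879565
```

View pics/pk.png

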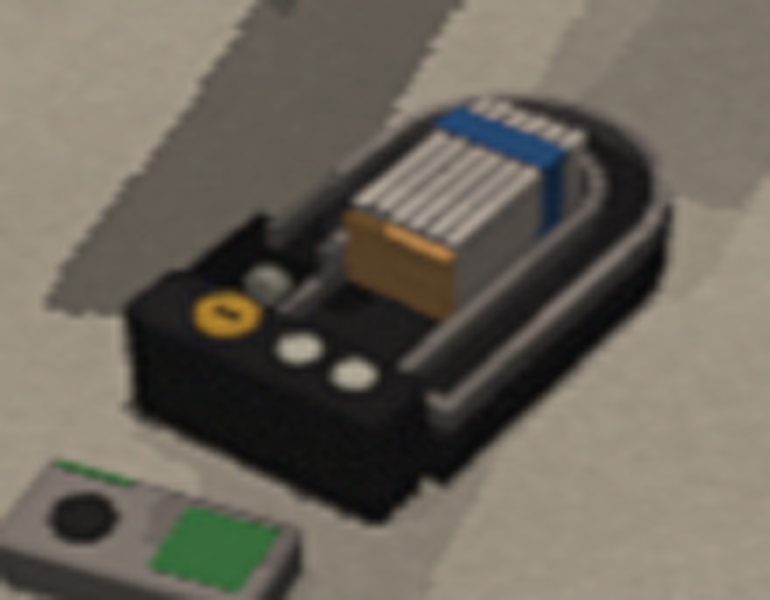

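One spacer is clearly in the pocket (267,283), the channel is empty, and the other spacer is probably hidden behind the end cap. I'll check that from the top once the arm has moved away. Back to the stand.

Call:
{"name": "jog_arm", "arguments": {
  "plan": [
    {"tx": -0.04,"ty": -0.06,"tz": 0,"wx": 0,"wy": 0,"wz": -0.02,"claw": 1},
    {"tx": -0.1,"ty": -0.15,"tz": 0,"wx": 0,"wy": 0,"wz": -0.05,"claw": 1},
    {"tx": -0.18,"ty": -0.27,"tz": 0,"wx": 0,"wy": 0,"wz": -0.1,"claw": 1},
    {"tx": -0.26,"ty": -0.39,"tz": 0,"wx": 0,"wy": 0,"wz": -0.14,"claw": 1},
    {"tx": -0.34,"ty": -0.51,"tz": 0,"wx": 0,"wy": 0,"wz": -0.18,"claw": 1},
    {"tx": -0.42,"ty": -0.63,"tz": 0,"wx": 0,"wy": 0,"wz": -0.22,"claw": 1},
    {"tx": -0.5,"ty": -0.75,"tz": 0,"wx": 0,"wy": 0,"wz": -0.26,"claw": 1},
    {"tx": -0.58,"ty": -0.86,"tz": 0,"wx": 0,"wy": 0,"wz": -0.3,"claw": 1},
    {"tx": -0.64,"ty": -0.95,"tz": 0,"wx": 0,"wy": 0,"wz": -0.33,"claw": 1},
    {"tx": -0.668,"ty": -0.988,"tz": 0,"wx": 0,"wy": 0,"wz": -0.346,"claw": 1},
    {"tx": -0.668,"ty": -0.988,"tz": 0,"wx": 0,"wy": 0,"wz": -0.346,"claw": 1},
    {"tx": -0.668,"ty": -0.988,"tz": 0,"wx": 0,"wy": 0,"wz": -0.346,"claw": 1}
  ]
}}

```text
clock: 20.75
eef_pos: [517.5, 310.4, 269.7]
tool_rot: [3.14, 0.001, 0.279]
force: [0.1, -0.2, -1.2]
width: 15.6
gripper_force: 58.8
```

Run:
```python
from h import *
s=ctrl.read_state();e=s['eef_pos'];y=s['tool_rot'][2];d=np.array([518.1,313.])-e[:2]
print(e,s['tool_rot'],d,d@[np.cos(y),np.sin(y)],d@[np.sin(y),-np.cos(y)],s['clock'])
p=ctrl.get_image('top')
cv2.imwrite('pics/pt.png',np.hstack([cv2.resize(p['img'][145:235,205:305,::-1],(400,400),interpolation=cv2.INTER_CUBIC)]))
q=proj(p,[[662,-36,8]]);print(q)
```

```text
[517.52429069 310.44438285 269.65658435] [3.13956648e+00 1.10480976e-03 2.78693457e-01] [0.57570931 2.55561715] 1.2565456048180577 -2.2986329353215544 20.75
[[270.28931172 174.94664437]]
```

View pics/pt.png

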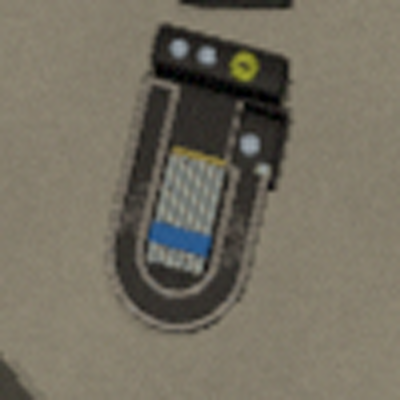

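Run:
```python
from h import *
H=np.array([596.8,30.2]);a=2.878
p=ctrl.get_image('top'); P=np.array(p['position'])
for u,v in((267.2,177.6),(270.7,182.8)):
    for z in (12,22,38):
        d=Rm(p['orientation'])@[(u-p['cx'])/p['fx'],(v-p['cy'])/p['fy'],1]; q=P+d*(z+1.4-P[2])/d[2]; e=q[:2]-H
        print(u,v,z,(e@[np.cos(a),np.sin(a)]).round(1),(e@[-np.sin(a),np.cos(a)]).round(1))
    w,U,V=pts(p); m=(abs(U-u)<=2)&(abs(V-v)<=2); print(w[m][:,2].reshape(-1,5).round(0) if m.sum()==25 else w[m][:,2].round())
im=p['img'][170:192,256:282,::-1]; cv2.imwrite('pics/z.png',cv2.resize(im,(780,594),interpolation=cv2.INTER_NEAREST))
```

```text
267.2 177.6 12 -67.7 38.7
267.2 177.6 22 -66.4 38.6
267.2 177.6 38 -64.3 38.6
[12. 13. 16. 13. 11. 13. 11. 15.  9. 17. 16. 13.  5. 14. 18.  7.]
270.7 182.8 12 -52.9 55.0
270.7 182.8 22 -51.7 54.9
270.7 182.8 38 -49.8 54.6
[15.  6.  2.  3. 21. 17. 21. 23. 13. 19. 20. 23. 30. 33. 46. 19.]
```

View pics/z.png

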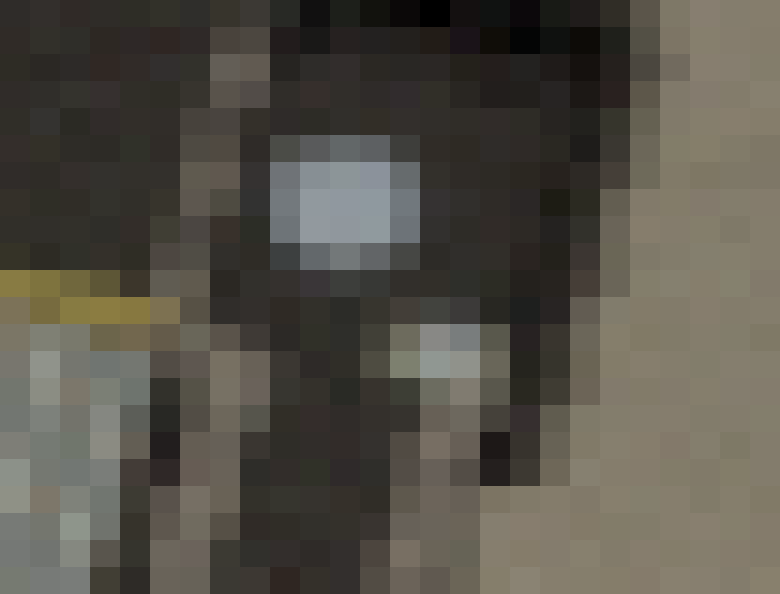

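Spacer one, at (345,205) in this crop, lies at z≈12 in the pocket. Spacer two, at (450,350), is a small patch at z≈20, local (-53,55). That puts it below the channel floor, inside the pocket against the wall. Next I line up over the hole.

Call:
{"name": "jog_arm", "arguments": {
  "plan": [
    {"tx": 0.004,"ty": -0.007,"tz": 0.06,"wx": 0,"wy": 0,"wz": 0,"claw": 1},
    {"tx": 0.004,"ty": -0.007,"tz": 0.12,"wx": 0,"wy": 0,"wz": 0,"claw": 1},
    {"tx": 0.004,"ty": -0.007,"tz": 0.16,"wx": 0,"wy": 0,"wz": 0,"claw": 1},
    {"tx": 0.004,"ty": -0.007,"tz": 0.175,"wx": 0,"wy": 0,"wz": 0,"claw": 1},
    {"tx": 0.004,"ty": -0.007,"tz": 0.175,"wx": 0,"wy": 0,"wz": 0,"claw": 1},
    {"tx": 0.004,"ty": -0.007,"tz": 0.175,"wx": 0,"wy": 0,"wz": 0,"claw": 1},
    {"tx": 0.004,"ty": -0.007,"tz": 0.175,"wx": 0,"wy": 0,"wz": 0,"claw": 1}
  ]
}}

```text
clock: 21.55
eef_pos: [518.3, 314.8, 218.7]
tool_rot: [-3.141, -0.002, 0.28]
force: [0.2, -0.0, -0.5]
width: 15.2
gripper_force: 58.9
```

Run:
```python
from h import *
s=ctrl.read_state();e=s['eef_pos'];y=s['tool_rot'][2];d=np.array([518.,313.2])-e[:2]
print(e,s['tool_rot'],d,d@[np.cos(y),np.sin(y)],d@[np.sin(y),-np.cos(y)],s['clock'],s['qd'].round(3))
```

```text
[518.33966599 314.78994853 218.67714722] [-3.14113450e+00 -1.53554209e-03  2.80042768e-01] [-0.33966599 -1.58994853] -0.7658904391471989 1.434127312515389 21.55 [-0.003  0.    -0.002  0.002 -0.001  0.001 -0.001]
```

Call:
{"name": "jog_arm", "arguments": {
  "plan": [
    {"tx": -0.002,"ty": 0.004,"tz": 0,"wx": 0,"wy": 0,"wz": 0,"claw": 1},
    {"tx": -0.002,"ty": 0.004,"tz": 0.02,"wx": 0,"wy": 0,"wz": 0,"claw": 1},
    {"tx": -0.002,"ty": 0.004,"tz": 0.035,"wx": 0,"wy": 0,"wz": 0,"claw": 1},
    {"tx": -0.002,"ty": 0.004,"tz": 0.045,"wx": 0,"wy": 0,"wz": 0,"claw": 1},
    {"tx": -0.002,"ty": 0.004,"tz": 0.055,"wx": 0,"wy": 0,"wz": 0,"claw": 1},
    {"tx": -0.002,"ty": 0.004,"tz": 0.065,"wx": 0,"wy": 0,"wz": 0,"claw": 1},
    {"tx": -0.002,"ty": 0.004,"tz": 0.075,"wx": 0,"wy": 0,"wz": 0,"claw": 1},
    {"tx": -0.002,"ty": 0.004,"tz": 0.085,"wx": 0,"wy": 0,"wz": 0,"claw": 1},
    {"tx": -0.002,"ty": 0.004,"tz": 0.085,"wx": 0,"wy": 0,"wz": 0,"claw": 1}
  ]
}}

```text
clock: 22.45
eef_pos: [517.3, 313.1, 191.8]
tool_rot: [3.141, 0.001, 0.28]
force: [0.5, 0.9, -1.3]
width: 15.4
gripper_force: 58.9
```

Call:
{"name": "jog_arm", "arguments": {
  "plan": [
    {"tx": 0,"ty": 0,"tz": 0.03,"wx": 0,"wy": 0,"wz": 0,"claw": 1},
    {"tx": 0,"ty": 0,"tz": 0.07,"wx": 0,"wy": 0,"wz": 0,"claw": 1},
    {"tx": 0,"ty": 0,"tz": 0.11,"wx": 0,"wy": 0,"wz": 0,"claw": 1},
    {"tx": 0,"ty": 0,"tz": 0.15,"wx": 0,"wy": 0,"wz": 0,"claw": 1},
    {"tx": 0,"ty": 0,"tz": 0.175,"wx": 0,"wy": 0,"wz": 0,"claw": 1},
    {"tx": 0,"ty": 0,"tz": 0.19,"wx": 0,"wy": 0,"wz": 0,"claw": 1},
    {"tx": 0,"ty": 0,"tz": 0.2,"wx": 0,"wy": 0,"wz": 0,"claw": 1},
    {"tx": 0,"ty": 0,"tz": 0.206,"wx": 0,"wy": 0,"wz": 0,"claw": 1},
    {"tx": 0,"ty": 0,"tz": 0.21,"wx": 0,"wy": 0,"wz": 0,"claw": 1},
    {"tx": 0,"ty": 0,"tz": 0.21,"wx": 0,"wy": 0,"wz": 0,"claw": 1},
    {"tx": 0,"ty": 0,"tz": 0.21,"wx": 0,"wy": 0,"wz": 0,"claw": 1}
  ]
}}

```text
clock: 23.55
eef_pos: [517.8, 313.3, 129.6]
tool_rot: [-3.142, -0.001, 0.28]
force: [0.0, -0.3, -0.9]
width: 15.5
gripper_force: 58.8
```

Call:
{"name": "jog_arm", "arguments": {
  "plan": [
    {"tx": 0,"ty": 0,"tz": 0.004,"wx": 0,"wy": 0,"wz": 0,"claw": 1},
    {"tx": 0,"ty": 0,"tz": 0.007,"wx": 0,"wy": 0,"wz": 0,"claw": 1},
    {"tx": 0,"ty": 0,"tz": 0.007,"wx": 0,"wy": 0,"wz": 0,"claw": 1},
    {"tx": 0,"ty": 0,"tz": 0.007,"wx": 0,"wy": 0,"wz": 0,"claw": 1}
  ]
}}

```text
clock: 23.95
eef_pos: [517.6, 313.2, 127.2]
tool_rot: [-3.142, -0.0, 0.28]
force: [-0.5, 0.1, 0.2]
width: 15.0
gripper_force: 59.1
```

Call:
{"name": "jog_arm", "arguments": {
  "plan": [
    {"tx": 0,"ty": 0,"tz": 0,"wx": 0,"wy": 0,"wz": 0,"claw": 0.6},
    {"tx": 0,"ty": 0,"tz": 0,"wx": 0,"wy": 0,"wz": 0,"claw": 0.3},
    {"tx": 0,"ty": 0,"tz": 0,"wx": 0,"wy": 0,"wz": 0,"claw": 0},
    {"tx": 0,"ty": 0,"tz": 0,"wx": 0,"wy": 0,"wz": 0,"claw": 0},
    {"tx": 0,"ty": 0,"tz": 0,"wx": 0,"wy": 0,"wz": 0,"claw": 0},
    {"tx": 0,"ty": 0,"tz": 0,"wx": 0,"wy": 0,"wz": 0,"claw": 0},
    {"tx": 0,"ty": 0,"tz": 0,"wx": 0,"wy": 0,"wz": 0,"claw": 0}
  ]
}}

```text
clock: 24.65
eef_pos: [517.6, 313.2, 127.2]
tool_rot: [-3.142, -0.0, 0.28]
force: [-0.4, -0.3, 0.3]
width: 85.4
gripper_force: 0.0
```

Call:
{"name": "jog_arm", "arguments": {
  "plan": [
    {"tx": 0,"ty": 0,"tz": -0.05,"wx": 0,"wy": 0,"wz": 0,"claw": 0},
    {"tx": 0,"ty": 0,"tz": -0.12,"wx": 0,"wy": 0,"wz": 0,"claw": 0},
    {"tx": 0,"ty": 0,"tz": -0.22,"wx": 0,"wy": 0,"wz": 0,"claw": 0},
    {"tx": 0,"ty": 0,"tz": -0.32,"wx": 0,"wy": 0,"wz": 0,"claw": 0},
    {"tx": 0,"ty": 0,"tz": -0.42,"wx": 0,"wy": 0,"wz": 0,"claw": 0},
    {"tx": 0,"ty": 0,"tz": -0.5,"wx": 0,"wy": 0,"wz": 0,"claw": 0},
    {"tx": 0,"ty": 0,"tz": -0.5,"wx": 0,"wy": 0,"wz": 0,"claw": 0},
    {"tx": 0,"ty": 0,"tz": -0.5,"wx": 0,"wy": 0,"wz": 0,"claw": 0}
  ]
}}

```text
clock: 25.45
eef_pos: [517.5, 313.2, 277.4]
tool_rot: [-3.142, -0.001, 0.28]
force: [-1.1, 0.8, -0.7]
width: 85.5
gripper_force: 0.0
```

Run:
```python
from h import *
s=ctrl.read_state(); print(s['eef_pos'],s['force'],s['width'],s['clock'])
p=ctrl.get_image('scene')
H=np.array([596.8,30.2]);a=2.878
w,u,v=pts(p); h=w+[0,0,.6]
hd=(np.hypot(h[:,0]-518,h[:,1]-313)<30)&(h[:,2]>158)&(h[:,2]<200); print('handle',h[hd].mean(0),h[hd].max(0),hd.sum())
hd&=h[:,2]>174; print('handletop',h[hd].mean(0),hd.sum())
# averaged top view of the pocket: local coordinates and height of bright pixels
D=[];I=[]
for i in range(8):
    t=ctrl.get_image('top'); D.append(t['depth']); I.append(t['img'].astype(float))
D=np.array(D); D[D==0]=np.nan; t['depth']=np.nan_to_num(np.nanmedian(D,0)); g=np.mean(I,0).min(2)
w,u,v=pts(t); e=w[:,:2]-H; X=e@[np.cos(a),np.sin(a)];Y=e@[-np.sin(a),np.cos(a)]
m=(g[v,u]>85)&(X<-40)&(X>-100)&(Y>22)&(Y<68)
print(np.c_[u,v,X,Y,w[:,2]-1.4,g[v,u]][m].round(1))
cv2.imwrite('pics/fin.png',cv2.resize(p['img'][110:250,310:450,::-1],(560,560),interpolation=cv2.INTER_CUBIC))
```

```text
[517.5499328  313.18675002 277.42171834] [-1.09567326  0.76379018 -0.70964774] 85.46645894121951 25.45
handle [519.54493326 310.15478426 173.08265547] [526.81453644 319.39680536 183.32200432] 84
handletop [517.56343074 310.58707558 179.23507694] 43
[[266.  175.  -76.7  32.3   3.7  88.6]
 [267.  175.  -76.3  35.7  12.5 101.1]
 [268.  175.  -77.2  39.1  12.2  93. ]
 [265.  176.  -72.4  29.8   3.2 109.4]
 [266.  176.  -72.4  33.2   9.7 138.6]
 [267.  176.  -73.1  36.6  11.3 139.6]
 [268.  176.  -73.8  40.   12.4 138.1]
 [269.  176.  -74.9  43.4  10.9 104.6]
 [265.  177.  -68.8  30.6   4.1 112.5]
 [266.  177.  -68.9  34.1  10.7 144.1]
 [267.  177.  -69.6  37.5  11.8 145.2]
 [268.  177.  -70.2  40.9  13.3 143.9]
 [269.  177.  -71.4  44.3  11.3 111.4]
 [265.  178.  -65.3  31.5   5.2 107.4]
 [266.  178.  -65.3  34.9  11.8 143.8]
 [267.  178.  -66.3  38.3  11.  143.6]
 [268.  178.  -67.1  41.7  11.4 143.8]
 [269.  178.  -67.9  45.1  11.7 110.1]
 [266.  179.  -62.5  35.8   7.1 102.8]
 [267.  179.  -62.7  39.2  12.  113.4]
 [268.  179.  -63.7  42.6  11.1  95.2]
 [262.  182.  -44.7  25.1  41.8  88.4]
 [269.  182.  -53.6  48.5  16.8  94.2]
 [270.  182.  -54.   51.8  20.5 133.6]
 [271.  182.  -55.   55.2  19.7 125. ]
 [263.  183.  -42.2  29.2  41.3  97.9]
 [264.  183.  -43.1  32.6  41.5  86.5]
 [269.  183.  -50.1  49.4  17.9 110.4]
 [270.  183.  -50.8  52.7  18.6 143.6]
 [271.  183.  -51.2  56.   22.5 139.4]
 [272.  183.  -52.7  59.5  17.8  90.1]
 [270.  184.  -46.1  53.4  30.1  97.6]
 [271.  184.  -45.7  56.6  41.2 113.5]
 [270.  185.  -42.8  54.3  29.3  87.2]
 [271.  185.  -42.3  57.4  41.4  94.6]]
```

View pics/fin.png

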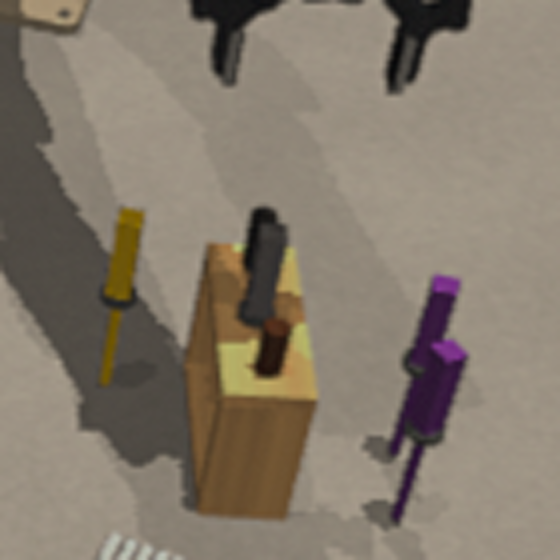

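The stylus hangs upright in the middle hole (265,270), the gripper is clear, and both spacers are below the channel floor inside the pocket. Handing in.

```bash
python3 -c "
from cell import ctrl
print(ctrl.finish_job())"
```

```text
the job is handed in; nothing more can be done
None
```

I swept both spacers into the pocket, hung the stylus back upright in its hole, and handed the job in at about 26 s; the hand-in returned no verdict, I did not re-measure the bystanders, and one spacer seems to be standing on edge against the pocket wall.

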